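# Level the worktop shelf and keep the spirit level pressed

## Robot

A 7-joint arm with a two-finger parallel gripper is mounted at the origin on a cart in front of the work surface, level with it; the furniture and walls round the work are solid. World frame = base frame: x ahead of the robot, y to its left, z up, the work surface at z = 0. Lengths are in m, angles in rad, forces in N, time in s.
With the tool pointing down it reaches from about 0.4 to 0.875 m from the base axis. Payload 19.3 kg.
Tool frame: the origin (TCP) lies at the very end of the fingers, on their centre line; the grasp point (between the pads) lies 19 mm behind it; z points along the fingers, y is the direction in which the jaws open and shut (so a half turn about z gives the same grasp; the last joint's range is limited). The gripper opens to 85 mm and grips with 20 to 120 N. Pads are 22 mm wide; open, the fingers measure 114 mm over their backs; the gripper's body (76 mm by 85 mm) begins 54 mm behind the grasp point. The pads swing forward as they close: fully open they stand 13 mm farther back than shut.
Start: joints at [1.219, 0.521, -0.036, 1.599, 0.021, 1.021, -0.113], TCP at [0.174, -0.6, 0.231] pointing down, gripper open.
Joint ranges: [-2.91, 2.91], [-0.3, 2.13], [-1.5, 1.42], [0.17, 2.43], [-1.26, 4.41], [0.16, 1.93], [-2.52, 2.52]. Speed limits (rad/s): [1.89, 1.89, 2.39, 2.39, 3.01, 3.01, 3.01].

## Interface

Orientations are given as [roll, pitch, yaw] about the fixed x, y, z axes, in that order (R = Rz(yaw) Ry(pitch) Rx(roll)).
In Python, from workcell import bot gives the robot as it stands.
- The arm moves only by the tool carry_out, never from a script. Its argument "targets" is a list of rows, each a list of 7 numbers: the shift along the tool's x, y, z in mm, then the turn, a rotation vector about the tool's x, y, z in units of 6 degrees (1.0 is 6 degrees), then the closure in counts, from 0 (fully open) to 255 (shut). A call has 1 to 5 rows; each row shifts and turns the commanded pose from where the row before left it, along the tool's axes as they then stand; what a row does not reach is not made up. A row lasts 1/12 s, in which the tool goes at most 41.7 mm and 7.16 degrees, less where a joint would pass 70% of its speed; a pose out of reach is approached as far as the arm can. A call is refused whole if a number of a shift passes 41.7 or a number of a turn 1, either way. A call with a gripper value outside its range is refused whole. The fingers move at their own pace and stop on an object; "force" is the grip in N (left out, the last holds). Time passes only in rows, so rows that do not move let the fingers close. It gives the time, the measured TCP pose, the force and the opening at its end, in the units of the state.
- bot.observe(): the state, without advancing time (a new reading comes with each control period).
- bot.grab_frame(name): name is "side" or "top"; returns a dict with "color" (384x512x3 uint8, red, green, blue), "z_map" (384x512 float32, m along the optical axis (not along the pixel's ray), 0 where there is no reading), "K" (3x3 intrinsics, pixels), "cam_to_world" (4x4, takes a point from camera to world coordinates). Camera axes: x right, y down, z forward; pixel columns grow to the right and rows downward; lengths in m; the calibration is good to about 2 mm. A picture is of the moment at which its call begins.
- bot.job_done(): hands the job in, once; it reports no verdict.
The state is a dict: "clock": time; "qpos": joint angles; "qd": joint speeds; "joint_efforts": joint torques, N m; "position": TCP position; "tool_rot": TCP orientation; "force": force on the tool from outside, world axes, zero at the start; "moment": the same for the moment, N m; "grip_width": finger opening in m.
Only numpy, scipy, OpenCV 4.12 (cv2) and the standard library are available. Lean on these libraries where they do the work, as an engineer would, in place of code of your own. Each camera call takes 0.05 s, during which the arm holds its last target. There are 200 camera calls.

## Task

The little raised shelf on the worktop is not level: lay the spirit level down inside the outline marked along its board and let go of it, then turn the shelf's levelling foot by its wing knob until the bubble stands between the two lines. Then let go of the knob, press the level down flat on the shelf with a steady push of about 10 N and finish while still holding it pressed, bubble centred, so that I can tighten the lock nut; do not disturb the other things on the worktop.

Things in the scene. Friction and masses are not known exactly. Their poses are not given: they have to be found in the camera images.
- level_mid (a point): Spirit level: aluminium bar with black end caps, 160 long (x axis), 24 wide (y), 40 high (z), about 0.2 kg, at first lying upright on the worktop left of the shelf. This point is its centre, 20 mm above its underside. The vial in the middle of its top, 1 to 2 mm below the top face, has a white bubble and two black lines. Grasp across the 24 mm width; it may lie either way round.
- level_end_a (a point): Point on the level's top face, 52 mm from its middle towards its +x end, beside the vial: a flat metal place 46 long, 24 wide, fit to press on. Pressing anywhere on the flat top keeps the level lying flat.
- level_end_b (a point): The same at its -x end, 52 mm from the middle.
- bubble (a joint): Bubble of the level, an angle in rad: 0 = centred; it shifts 0.3 mm per 0.001 rad along the vial and is between the lines from -0.010 to 0.010. On the shelf its size is the board's slope; its sign depends on which way round the level lies. Stops at -0.06 and 0.06; takes about 0.5 s to settle after the level moved.
- shelf_mark (a point): Centre of the thin dark outline, 190 (y axis, along the board) x 50 (x axis), on the board's top face; tilts with the board, z out of it. Light wood board 140 x 300 x 16, top 82 mm above the worktop when level. It pivots on two legs at its +y end; its -y end hangs on the levelling foot and is too low at the start. The level goes along y. The stand is fixed to the worktop.
- foot_grip (a point): Centre of the wing knob on the levelling foot, 145 mm from the outline's centre at the board's -y end: an upright black bar 66 long (x axis, turns with the knob), 14 wide (y: grip across this), 28 high. The point stays 122 mm above the worktop (the board climbs the screw), the bar's underside at 108 mm, with only a 12 mm rod between bar and board.
- foot (a joint): Turn of the levelling foot in rad, 0 to 3.0, grows clockwise seen from above; stays where it is left (stiff, about 0.25 N m). Clockwise raises the foot's end of the board: 1 rad changes the slope by 0.04 rad, so the turn needed is joint shelf / 0.04: 0.6 to 1.4 rad clockwise at the start. It can be turned past level.
- garlic: Bystander: head of garlic, 50 mm; origin at the centre of its underside. Leave it alone.
- lemon: Bystander: lemon, 72 x 55 x 56 mm; origin at the centre of its underside. Leave it alone.
- pot: Bystander: low round pot with a cream lid, 63 mm wide, 34 mm high; origin at the centre of its underside. Leave it alone.
- peeler: Bystander: vegetable peeler lying flat, 170 x 25 x 18 mm; origin at the centre of its underside. Leave it alone.
- onion: Bystander: onion, 82 x 83 x 94 mm; origin at the centre of its underside. Leave it alone.
- shelf (a joint): Slope of the board in rad: 0 = level, positive = its -y end (the foot) is low; range -0.08 to 0.08.
Mind the look-alikes: they are no part of the job. Of the things shaped like the part that bears level_mid, the aluminium one is meant.

How it is judged:
On the way, in this order (a step that is already met when the one before it is completed fails the run):
1. the level lies in the outline along the board, let go (x of level_mid in the frame of shelf_mark between -0.022 and 0.022 m and y of level_mid in the frame of shelf_mark between -0.035 and 0.035 m and z of level_mid in the frame of shelf_mark between -0.026 and 0.026 m and angle between the x axis of level_mid and the y axis of shelf_mark, either way round below 0.2 rad and angle between the z axis of level_mid and the z axis of shelf_mark, either way round below 0.03 rad and contact force between the fingers and level below 0.2 N and contact force between level and shelf above 0.8 N), for 0.2 s.
2. the foot is turned so that the bubble stands between the lines, the level still lying in the outline (x of level_mid in the frame of shelf_mark between -0.022 and 0.022 m and y of level_mid in the frame of shelf_mark between -0.035 and 0.035 m and z of level_mid in the frame of shelf_mark between -0.026 and 0.026 m and angle between the x axis of level_mid and the y axis of shelf_mark, either way round below 0.2 rad and angle between the z axis of level_mid and the z axis of shelf_mark, either way round below 0.03 rad and value of joint bubble between -0.01 and 0.01 rad), for 0.3 s.
At the end, for the whole second after the job is handed in: Level in the outline (22 mm across, 35 mm along, 0.2 rad), flat; bubble value within 0.010, board within 0.012 rad of level; knob not touched; the robot pushes on the level with over 3 N and the level bears on the board with 6 to 32 N, its weight included (all of step 2 and value of joint shelf between -0.012 and 0.012 rad and contact force between level and shelf between 6 and 32 N and contact force between any of the fingers, the arm and level above 3 N and contact force between each of the fingers, the arm and foot below 0.2 N and linear speed of level below 0.01 m/s); the arm keeps its last pose, push and grip.
It fails at once if a bystander was moved more than 25 mm or tipped over (distance of any of garlic, lemon, pot, peeler, onion from where it was at the start of the episode above 0.025 m or angle between pot's own z axis and vertical above 0.4 rad).
It also fails if it takes over 64 s, if anything falls off the work surface, if the arm or the gripper's body presses on something with over 40 N, if the wrist force passes 120 N, or if a joint passes its speed limit or range.

## Working session

There is one attempt and no reset: what is moved stays moved. The work goes in short steps, Python scripts to look and compute and a tool call to move; the robot and the scene stay as the last step left them, time stands still between calls to the robot, and variables do not carry over. Pictures are saved under pics/ and viewed, about 8 in all and at most 12, crops included, and the job is handed in when it is done.

Besides the shell and the picture viewer there is one more tool, called after "Request:" as name(argument=value, ...) on one line, values as JSON. carry_out: Moves the arm, as the interface text tells. Its arguments: {"type":"object","properties":{"targets":{"type":"array","items":{"type":"array","items":{"type":"number"}}},"force":{"type":"number"}},"required":["targets"]}

```bash
mkdir -p pics; ls; cat > h.py <<'E'
import numpy as np, cv2
from workcell import bot
def grab(n,save=None):
    f=bot.grab_frame(n)
    if save: cv2.imwrite(f'pics/{save}.png',f['color'][...,::-1])
    return f
def pts(f):
    z=f['z_map'];v,u=np.mgrid[:384,:512];K=f['K']
    p=np.stack([(u-K[0,2])/K[0,0]*z,(v-K[1,2])/K[1,1]*z,z,np.ones_like(z)],-1)
    return (p@f['cam_to_world'].T)[...,:3]
def ray(f,u,v,h):
    K=f['K'];T=f['cam_to_world'];d=T[:3,:3]@np.array([(u-K[0,2])/K[0,0],(v-K[1,2])/K[1,1],1]);o=T[:3,3]
    return o+d*(h-o[2])/d[2]
E
python3 - <<'E'
from h import *
s=bot.observe();print(s)
for n in('top','side'):
    f=grab(n,n+'0');print(n,f['K'],f['cam_to_world'].round(3))
E
```

```text
pics
{'clock': 0.0, 'qpos': array([ 1.21878164,  0.52198974, -0.03632971,  1.59994468,  0.02119697,
        1.02114509, -0.11278887]), 'qd': array([ 0.00131856, -0.00147589, -0.00080868,  0.00159522, -0.00010467,
       -0.00242525,  0.0025685 ]), 'joint_efforts': array([ 3.77912102e-04, -9.27118635e+01,  1.98015444e+00, -3.69919288e+01,
        1.78277458e-02,  8.44241964e-03,  3.12415591e-05]), 'position': array([ 0.17369107, -0.60004826,  0.23076352]), 'tool_rot': array([-3.14049326e+00,  7.52303435e-05,  2.81815156e-01]), 'force': array([ 0.30318773,  0.03733811, -0.72859467]), 'moment': array([0.04052479, 0.04276816, 0.00830335]), 'grip_width': 0.08569974990893371}
top [[347.12985769   0.         259.46935606]
 [  0.         347.12985769 194.19064043]
 [  0.           0.           1.        ]] [[-0.016 -0.993  0.119  0.38 ]
 [-1.     0.013 -0.024  0.074]
 [ 0.022 -0.119 -0.993  1.128]
 [ 0.     0.     0.     1.   ]]
side [[475.74631033   0.         263.40088139]
 [  0.         475.74631033 190.78478332]
 [  0.           0.           1.        ]] [[-0.663 -0.499  0.558 -0.356]
 [-0.749  0.455 -0.482  0.824]
 [-0.014 -0.738 -0.675  1.045]
 [ 0.     0.     0.     1.   ]]
```

View pics/top0.png

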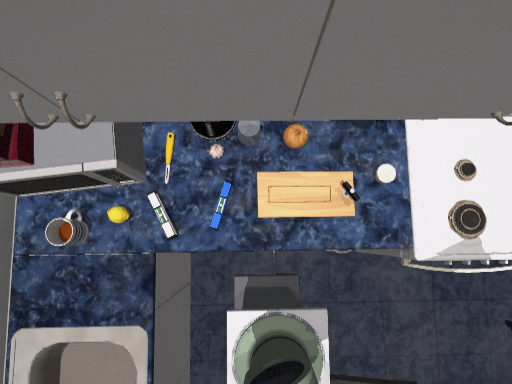

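View pics/side0.png

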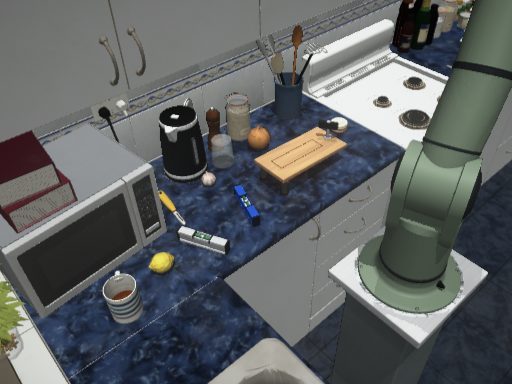

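The top view shows the aluminium level at about (162,214), with the blue look-alike at (221,205). The board is at (306,194), the knob at (348,190) and the pot at (385,174). The side view agrees, with the level at (203,239).

```bash
cat > m.py <<'E'
from h import *
def level(f,P,box,zlo,zhi):
    # points inside pixel box with height range -> minAreaRect in world xy
    m=np.zeros((384,512),bool);a,b,c,d=box;m[b:d,a:c]=1
    m&=(P[...,2]>zlo)&(P[...,2]<zhi)
    q=P[m];r=cv2.minAreaRect((q[:,:2]*1000).astype(np.float32))
    return m.sum(),np.round(r[0],1),np.round(r[1],1),round(r[2],1),q[:,2].mean().round(4),q[:,2].std().round(4)
E
python3 - <<'E'
from m import *
f=grab('top');P=pts(f)
g=grab('side');Q=pts(g)
print('level top',level(f,P,(140,185,185,245),.03,.05))
print('level side',level(g,Q,(170,220,235,260),.034,.05))
print('blue',level(f,P,(203,175,237,235),.03,.05))
print('knob top',level(f,P,(330,170,370,210),.125,.15))
print('knob side',level(g,Q,(305,105,350,145),.125,.15))
for F,R,bx in((f,P,(250,165,365,225)),(g,Q,(240,120,360,190))):
    m=np.zeros((384,512),bool);a,b,c,d=bx;m[b:d,a:c]=1;m&=(R[...,2]>.055)&(R[...,2]<.1);q=R[m]
    A=np.c_[q,np.ones(len(q))];c,_,_,_=np.linalg.lstsq(A[:,[0,1,3]],q[:,2],rcond=None);e=q[:,2]-A[:,[0,1,3]]@c;k=abs(e)<.004
    c,_,_,_=np.linalg.lstsq(A[k][:,[0,1,3]],q[k,2],rcond=None);print('plane',c,k.sum(),cv2.minAreaRect((q[k][:,:2]*1000).astype(np.float32)))
# outline: dark on wood, top
big=cv2.resize(f['color'],None,fx=6,fy=6,interpolation=cv2.INTER_CUBIC)
a=cv2.cvtColor(big[140*6:240*6,245*6:375*6],cv2.COLOR_RGB2BGR)
b=cv2.resize(g['color'],None,fx=6,fy=6,interpolation=cv2.INTER_CUBIC)[215*6:265*6,165*6:295*6]
c=cv2.resize(f['color'],None,fx=6,fy=6,interpolation=cv2.INTER_CUBIC)[185*6:245*6,140*6:270*6]
cv2.imwrite('pics/crop1.png',cv2.resize(np.vstack([a,b[...,::-1]]),None,fx=.65,fy=.65))
E
```

```text
level top (np.int64(409), array([450.5, 357.9]), array([159.7,  24.8]), 26.2, np.float64(0.0392), np.float64(0.0033))
level side (np.int64(394), array([458.3, 374.2]), array([170.2, 115.9]), 65.8, np.float64(0.039), np.float64(0.0024))
blue (np.int64(380), array([478.8, 171.9]), array([ 24.5, 159.4]), 72.3, np.float64(0.0395), np.float64(0.0031))
knob top (np.int64(122), array([ 505.7, -216.6]), array([65.1, 14.1]), 36.8, np.float64(0.1349), np.float64(0.0036))
knob side (np.int64(86), array([ 508. , -216.3]), array([64.3, 23.6]), 38.1, np.float64(0.1327), np.float64(0.0038))
plane [0.00112447 0.0435378  0.08072555] 4084 ((504.5576171875, -92.33822631835938), (299.3529968261719, 138.8402099609375), 89.76158905029297)
plane [-0.01569586  0.03968504  0.087628  ] 2061 ((602.7528076171875, -90.48524475097656), (334.4769592285156, 306.041015625), 0.6269748210906982)
```

View pics/crop1.png

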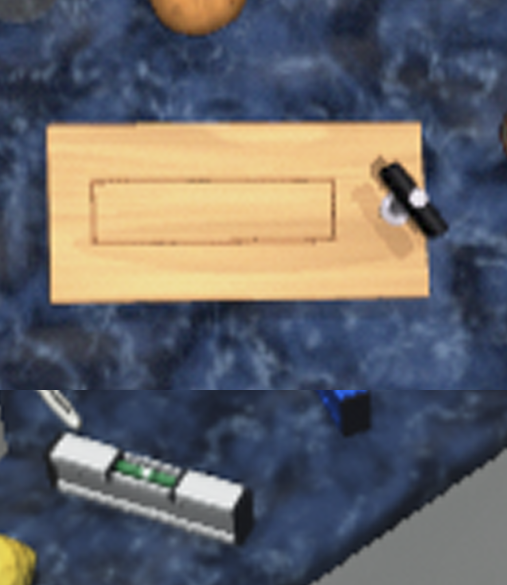

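```bash
cat > plan.py <<'E'
import sys,json
from h import *
from scipy.spatial.transform import Rotation as R
def plan(wps,step=36,turn=0.9,start=None):
    """wps: [x,y,z,yaw(,roll offset)] ; tool down. prints rows (no closure) in tool axes"""
    s=bot.observe();p=np.array(s['position'])*1000;rot=R.from_euler('xyz',s['tool_rot'])
    for w in wps:
        t=np.array(w[:3])*1000;tr=R.from_euler('xyz',[np.pi+(w[4] if len(w)>4 else 0),0,w[3]])
        rv=(rot.inv()*tr).as_rotvec(degrees=True)/6;d=t-p
        n=int(max(np.ceil(np.linalg.norm(d)/step),np.ceil(np.linalg.norm(rv)/turn),1))
        rows=[]
        for i in range(n):
            l=np.round(rot.inv().apply((t-p)/(n-i)));v=np.round((rot.inv()*tr).as_rotvec(degrees=True)/6/(n-i),2)
            rows.append([int(a) for a in l]+[float(a) for a in v]);p=p+rot.apply(l);rot=rot*R.from_rotvec(v*6,degrees=True)
        print('->',w,n)
        for i in range(0,n,5):print(json.dumps(rows[i:i+5]).replace(' ',''))
if __name__=='__main__': plan(json.loads(sys.argv[1]),*(float(a) for a in sys.argv[2:]))
E
python3 - <<'E'
from h import *
f=grab('top');print(ray(f,299.6-.5,194.2-.5,.0776))
from plan import plan
plan([[.33,-.48,.231,.282],[.48,-.25,.231,.282],[.5,0,.231,.282],[.4505,.358,.20,.457]])
E
```

```text
[ 0.50614874 -0.07172226  0.0776    ]
-> [0.33, -0.48, 0.231, 0.282] 6
[[31,-12,0,-0.0,0.0,-0.0],[31,-12,0,-0.0,0.0,-0.0],[30,-12,0,-0.0,0.0,-0.0],[31,-12,0,-0.0,0.0,-0.0],[30,-12,0,-0.0,0.0,-0.0]]
[[31,-12,0,-0.01,0.0,-0.0]]
-> [0.48, -0.25, 0.231, 0.282] 8
[[26,-22,0,0.0,0.0,-0.0],[26,-22,0,0.0,0.0,-0.0],[26,-23,0,0.0,0.0,-0.0],[26,-22,0,0.0,0.0,-0.0],[26,-23,0,0.0,0.0,-0.0]]
[[26,-22,0,0.0,0.0,-0.0],[26,-23,0,0.0,0.0,-0.0],[26,-22,0,0.0,0.0,-0.0]]
-> [0.5, 0, 0.231, 0.282] 7
[[13,-34,0,0.0,0.0,-0.0],[13,-33,0,0.0,0.0,-0.0],[12,-34,0,0.0,0.0,-0.0],[13,-33,0,0.0,0.0,-0.0],[12,-34,0,0.0,0.0,-0.0]]
[[13,-33,0,0.0,0.0,-0.0],[12,-34,0,0.0,0.0,-0.0]]
-> [0.4505, 0.358, 0.2, 0.457] 11
[[5,-32,3,0.0,0.0,-0.15],[5,-32,3,0.0,0.0,-0.15],[6,-32,3,0.0,0.0,-0.15],[6,-32,3,0.0,0.0,-0.15],[7,-32,3,0.0,0.0,-0.15]]
[[7,-32,3,0.0,0.0,-0.15],[8,-32,3,0.0,0.0,-0.15],[8,-32,2,0.0,0.0,-0.16],[9,-32,3,0.0,0.0,-0.15],[9,-32,2,0.0,0.0,-0.16]]
[[10,-32,3,0.0,0.0,-0.15]]
```

Request:
carry_out(targets=[[31,-12,0,0,0,0,0],[31,-12,0,0,0,0,0],[30,-12,0,0,0,0,0],[31,-12,0,0,0,0,0],[30,-12,0,0,0,0,0]])

```text
clock: 0.67
position: [0.3052, -0.499, 0.2313]
tool_rot: [-3.142, -0.0, 0.282]
force: [0.7, -1.0, -0.6]
grip_width: 0.0853
```

Request:
carry_out(targets=[[31,-12,0,0,0,0,0],[26,-22,0,0,0,0,0],[26,-22,0,0,0,0,0],[26,-22,0,0,0,0,0],[26,-22,0,0,0,0,0]])

```text
clock: 1.08
position: [0.4066, -0.3651, 0.2313]
tool_rot: [3.142, 0.0, 0.282]
force: [0.2, -0.2, -0.4]
grip_width: 0.0854
```

Request:
carry_out(targets=[[26,-22,0,0,0,0,0],[26,-22,0,0,0,0,0],[26,-22,0,0,0,0,0],[26,-22,0,0,0,0,0],[13,-34,0,0,0,0,0]])

```text
clock: 1.5
position: [0.4866, -0.2158, 0.2312]
tool_rot: [3.141, -0.001, 0.282]
force: [1.4, 1.0, -0.2]
grip_width: 0.0853
```

Request:
carry_out(targets=[[13,-34,0,0,0,0,0],[13,-34,0,0,0,0,0],[13,-34,0,0,0,0,0],[12,-34,0,0,0,0,0],[12,-34,0,0,0,0,0]])

```text
clock: 1.92
position: [0.4974, -0.0343, 0.2314]
tool_rot: [3.141, -0.0, 0.282]
force: [1.5, 0.1, 0.3]
grip_width: 0.0854
```

Request:
carry_out(targets=[[13,-34,0,0,0,0,0],[5,-32,3,0,0,-0.15,0],[5,-32,3,0,0,-0.15,0],[6,-32,3,0,0,-0.15,0],[6,-32,3,0,0,-0.15,0]])

```text
clock: 2.33
position: [0.4827, 0.1304, 0.2192]
tool_rot: [3.142, -0.0, 0.345]
force: [1.1, 0.3, 1.0]
grip_width: 0.0851
```

Request:
carry_out(targets=[[7,-32,3,0,0,-0.15,0],[7,-32,3,0,0,-0.15,0],[8,-32,3,0,0,-0.15,0],[8,-32,3,0,0,-0.15,0],[9,-32,3,0,0,-0.15,0]])

```text
clock: 2.75
position: [0.4602, 0.2936, 0.2042]
tool_rot: [3.142, -0.0, 0.424]
force: [1.0, -0.0, 0.8]
grip_width: 0.0854
```

Request:
carry_out(targets=[[9,-20,3,0,0,-0.15,0],[0,0,0,0,0,0,0],[0,0,0,0,0,0,0]])

```text
clock: 3.0
position: [0.4601, 0.315, 0.2009]
tool_rot: [-3.141, 0.001, 0.441]
force: [0.6, -0.3, 0.4]
grip_width: 0.0853
```

```bash
python3 plan.py '[[0.4505,0.358,0.06,0.457],[0.4505,0.358,0.012,0.457]]' 30; python3 -c "
from h import *
print(bot.observe()['qpos'])"
```

```text
-> [0.4505, 0.358, 0.06, 0.457] 5
[[2,-9,28,-0.0,0.0,-0.03],[2,-8,28,-0.0,0.0,-0.03],[2,-9,28,-0.0,0.0,-0.03],[2,-8,28,-0.0,0.0,-0.03],[2,-9,29,-0.0,0.01,-0.03]]
-> [0.4505, 0.358, 0.012, 0.457] 2
[[0,0,24,-0.0,-0.0,-0.0],[0,0,24,-0.0,-0.0,-0.0]]
[-0.44387896  0.46927916 -0.35786271  1.79783341  0.20129355  0.9108992
 -2.02029697]
```

Request:
carry_out(targets=[[2,-14,20,0,0,0,0],[2,-14,20,0,0,0,0],[2,-14,20,0,0,-0.15,0],[2,0,20,0,0,0,0],[0,0,20,0,0,0,0]])

```text
clock: 3.42
position: [0.4504, 0.3552, 0.1005]
tool_rot: [3.141, -0.0, 0.454]
force: [0.6, 0.5, -0.7]
grip_width: 0.0853
```

Request:
carry_out(targets=[[0,0,20,0,0,0,0],[0,0,0,0,0,0,0],[0,0,0,0,0,0,0],[0,0,0,0,0,0,0]])

```text
clock: 3.75
position: [0.4507, 0.3553, 0.0825]
tool_rot: [-3.141, -0.001, 0.454]
force: [0.3, 0.2, 0.1]
grip_width: 0.0853
```

```bash
python3 plan.py '[[0.4505,0.358,0.012,0.457]]' 20;python3 -c "
from h import *
f=grab('side')
cv2.imwrite('pics/c2.png',cv2.resize(f['color'][150:290,120:300,::-1],None,fx=4,fy=4))"
```

```text
-> [0.4505, 0.358, 0.012, 0.457] 4
[[0,-1,18,-0.0,-0.0,-0.01],[0,-1,17,-0.0,-0.0,-0.01],[0,0,18,-0.0,-0.0,-0.01],[1,-1,17,-0.0,-0.01,-0.0]]
```

View pics/c2.png

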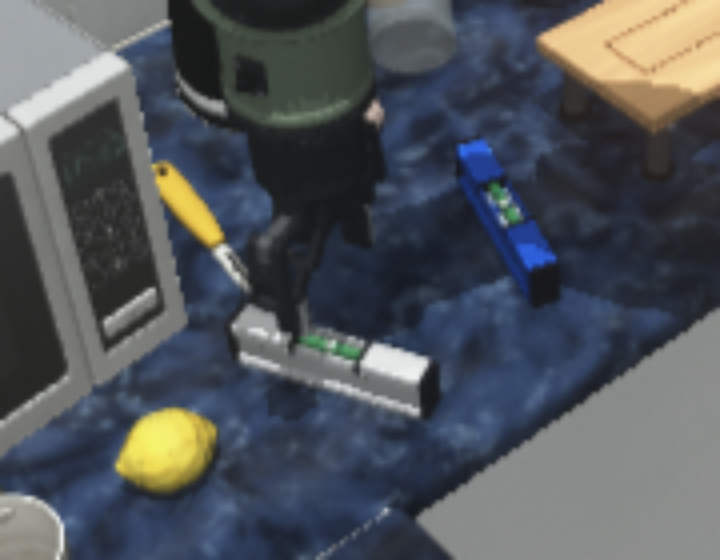

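The gripper is straddling the level (crop pixels about 240–435, 310–410). The peeler and lemon are clear of it, so I'll descend and grip.

Request:
carry_out(targets=[[0,-3,18,0,0,0,0],[0,0,18,0,0,0,0],[0,0,17,0,0,0,0],[0,0,15,0,0,0,0],[0,0,0,0,0,0,0]])

```text
clock: 4.22
position: [0.4483, 0.3575, 0.0122]
tool_rot: [3.141, 0.002, 0.454]
force: [-0.6, -0.8, -0.1]
grip_width: 0.0854
```

Request:
carry_out(targets=[[0,0,0,0,0,0,255],[0,0,0,0,0,0,255],[0,0,0,0,0,0,255],[0,0,0,0,0,0,255],[0,0,0,0,0,0,255]], force=40)

```text
clock: 4.63
position: [0.4491, 0.3584, 0.0141]
tool_rot: [-3.141, -0.001, 0.454]
force: [2.4, -5.4, 4.5]
grip_width: 0.0257
```

Request:
carry_out(targets=[[0,0,0,0,0,0,255],[0,0,0,0,0,0,255],[0,0,0,0,0,0,255],[0,0,0,0,0,0,255],[0,0,0,0,0,0,255]])

```text
clock: 5.05
position: [0.4491, 0.3583, 0.0141]
tool_rot: [3.142, -0.001, 0.454]
force: [-0.7, -1.8, 10.1]
grip_width: 0.0234
```

Request:
carry_out(targets=[[0,0,-10,0,0,0,255],[0,0,-30,0,0,0,255],[0,0,-35,0,0,0,255],[0,0,-35,0,0,0,255],[0,0,-35,0,0,0,255]])

```text
clock: 5.47
position: [0.4483, 0.358, 0.1606]
tool_rot: [-3.141, 0.0, 0.455]
force: [0.9, -0.3, -1.3]
grip_width: 0.0231
```

Request:
carry_out(targets=[[0,0,-35,0,0,0,255],[0,0,0,0,0,0,255]])

```text
clock: 5.63
position: [0.4505, 0.36, 0.2004]
tool_rot: [-3.139, -0.009, 0.454]
force: [2.1, 1.0, -1.9]
grip_width: 0.0228
```

```bash
python3 plan.py '[[0.506,-0.061,0.18,1.571]]' 28 0.7; python3 -c "
from h import *
f=grab('side','side3')
cv2.imwrite('pics/c3.png',cv2.resize(f['color'][100:290,100:340,::-1],None,fx=3,fy=3))"
```

```text
-> [0.506, -0.061, 0.18, 1.571] 16
[[-8,25,1,0.0,-0.01,-0.67],[-10,25,1,0.0,-0.0,-0.67],[-12,24,1,0.0,-0.01,-0.67],[-14,23,1,0.0,-0.0,-0.67],[-15,22,1,0.0,-0.01,-0.67]]
[[-17,21,1,0.0,-0.0,-0.66],[-18,19,1,0.0,-0.01,-0.67],[-19,18,1,0.0,-0.0,-0.66],[-20,17,1,0.0,-0.0,-0.67],[-22,15,1,0.0,-0.01,-0.66]]
[[-23,14,2,0.0,-0.0,-0.67],[-23,12,1,0.01,-0.01,-0.66],[-24,11,2,0.0,-0.0,-0.67],[-25,9,1,0.01,-0.01,-0.66],[-26,7,2,0.0,-0.0,-0.67]]
[[-26,5,1,0.01,-0.01,-0.66]]
```

View pics/c3.png

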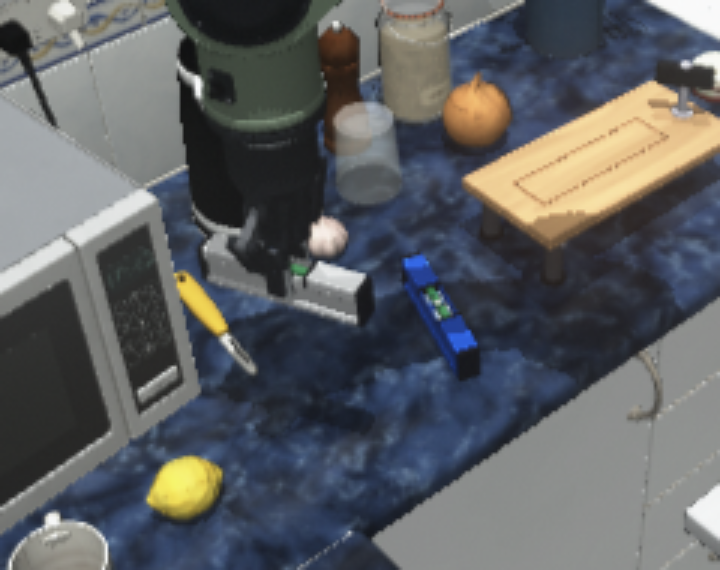

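The level is held and horizontal (crop about 200–370, 235–325), clear of everything. Next I'll carry it to the shelf.

Request:
carry_out(targets=[[-8,25,1,0,0,-0.67,255],[-10,25,1,0,0,-0.67,255],[-12,24,1,0,0,-0.67,255],[-14,23,1,0,0,-0.67,255],[-15,22,1,0,0,-0.67,255]])

```text
clock: 6.1
position: [0.4661, 0.2243, 0.1877]
tool_rot: [-3.141, 0.001, 0.809]
force: [0.4, -1.0, -2.3]
grip_width: 0.0235
```

Request:
carry_out(targets=[[-17,21,1,0,0,-0.67,255],[-18,19,1,0,0,-0.67,255],[-19,18,1,0,0,-0.67,255],[-20,17,1,0,0,-0.67,255],[-22,15,1,0,0,-0.67,255]])

```text
clock: 6.52
position: [0.4831, 0.0933, 0.1828]
tool_rot: [-3.141, 0.001, 1.16]
force: [0.2, 0.0, -0.9]
grip_width: 0.023
```

Request:
carry_out(targets=[[-23,14,2,0,0,-0.67,255],[-23,12,1,0,0,-0.67,255],[-24,11,2,0,0,-0.67,255],[-25,9,1,0,0,-0.67,255],[-26,7,2,0,0,-0.67,255]])

```text
clock: 6.93
position: [0.5014, -0.0381, 0.1748]
tool_rot: [-3.141, -0.0, 1.511]
force: [1.2, 0.5, -0.9]
grip_width: 0.0228
```

Request:
carry_out(targets=[[-26,5,1,0,0,-0.6,255],[0,0,0,0,0,0,255],[0,0,0,0,0,0,255],[0,0,0,0,0,0,255]])

```text
clock: 7.27
position: [0.5048, -0.0625, 0.1739]
tool_rot: [-3.141, -0.001, 1.569]
force: [0.1, 0.3, -1.3]
grip_width: 0.0232
```

```bash
python3 plan.py '[[0.506,-0.061,0.11,1.571]]' 20; python3 -c "
from m import *
f=grab('side');P=pts(f)
g=grab('top')
a=cv2.resize(f['color'][70:230,190:390,::-1],None,fx=3,fy=3);b=cv2.resize(g['color'][130:250,240:390,::-1],None,fx=3,fy=3)
b=cv2.copyMakeBorder(b,0,480-360,0,0,cv2.BORDER_CONSTANT);cv2.imwrite('pics/c4.png',cv2.resize(np.hstack([a,b]),None,fx=.75,fy=.75))
print(bot.observe()['position'],bot.observe()['tool_rot'],bot.observe()['qpos'])"
```

```text
-> [0.506, -0.061, 0.11, 1.571] 4
[[0,0,16,-0.0,-0.0,-0.0],[0,0,16,-0.0,-0.0,-0.01],[1,1,16,-0.0,-0.0,-0.0],[0,0,16,-0.01,-0.01,-0.01]]
[ 0.50504376 -0.06200251  0.17423126] [-3.14130588e+00 -2.98485716e-04  1.57064124e+00] [ 0.43552032  0.46285322 -0.56439341  1.93783846  0.32839314  0.83241652
 -0.30554666]
```

View pics/c4.png

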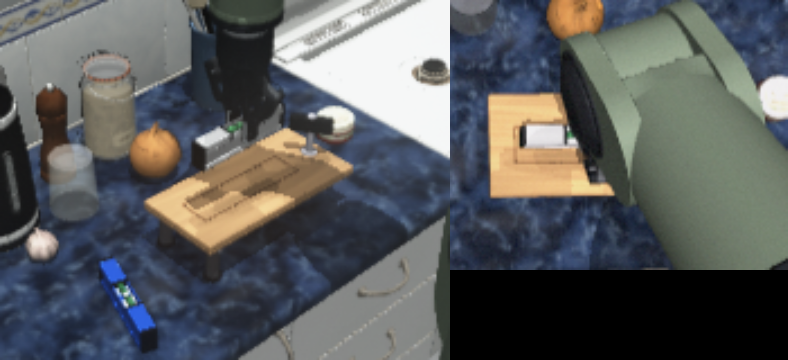

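The level is over the outline, aligned along the board, in both views. I'll descend with a matching tilt and slow down near contact.

Request:
carry_out(targets=[[0,1,20,0,0.42,0,255],[0,0,20,0,0,0,255],[0,0,20,0,0,0,255],[0,0,12,0,0,0,255],[0,0,0,0,0,0,255]])

```text
clock: 7.78
position: [0.5051, -0.0597, 0.1005]
tool_rot: [-3.138, -0.045, 1.571]
force: [-0.5, 0.2, -2.3]
grip_width: 0.0234
```

Request:
carry_out(targets=[[0,0,2,0,0,0,255],[0,0,2,0,0,0,255],[0,0,0,0,0,0,255],[0,0,0,0,0,0,255]])

```text
clock: 8.12
position: [0.5066, -0.0606, 0.099]
tool_rot: [3.141, -0.044, 1.57]
force: [0.3, 0.1, -2.2]
grip_width: 0.0231
```

Request:
carry_out(targets=[[0,0,2,0,0,0,255],[0,0,2,0,0,0,255],[0,0,0,0,0,0,255],[0,0,0,0,0,0,255]])

```text
clock: 8.45
position: [0.5062, -0.0604, 0.0943]
tool_rot: [-3.141, -0.044, 1.57]
force: [0.2, -0.0, -1.3]
grip_width: 0.0233
```

Request:
carry_out(targets=[[0,0,1,0,0,0,255],[0,0,0,0,0,0,255],[0,0,0,0,0,0,255]])

```text
clock: 8.7
position: [0.5062, -0.0604, 0.0933]
tool_rot: [-3.142, -0.044, 1.57]
force: [0.2, 0.5, -1.2]
grip_width: 0.0232
```

Request:
carry_out(targets=[[0,0,1,0,0,0,255],[0,0,0,0,0,0,255],[0,0,0,0,0,0,255]])

```text
clock: 8.95
position: [0.5062, -0.0603, 0.0923]
tool_rot: [-3.142, -0.044, 1.57]
force: [-0.5, -0.8, -1.9]
grip_width: 0.0233
```

Request:
carry_out(targets=[[0,0,1,0,0,0,255],[0,0,0,0,0,0,255],[0,0,0,0,0,0,255]])

```text
clock: 9.2
position: [0.5065, -0.0604, 0.0918]
tool_rot: [3.141, -0.044, 1.57]
force: [-3.1, -0.3, 11.5]
grip_width: 0.0237
```

Request:
carry_out(targets=[[0,0,0,0,0,0,180],[0,0,0,0,0,0,120],[0,0,0,0,0,0,120],[0,0,0,0,0,0,120]])

```text
clock: 9.53
position: [0.5063, -0.0603, 0.0913]
tool_rot: [-3.142, -0.044, 1.57]
force: [0.5, 0.0, 0.3]
grip_width: 0.0455
```

Request:
carry_out(targets=[[0,0,-20,0,0,0,120],[0,0,-30,0,0,0,120],[0,0,-35,0,0,0,120],[0,0,-35,0,-0.42,0,120],[0,0,0,0,0,0,120]])

```text
clock: 9.95
position: [0.5087, -0.0649, 0.217]
tool_rot: [3.134, 0.003, 1.57]
force: [-0.0, 1.4, 0.5]
grip_width: 0.0451
```

```bash
python3 -c "
from m import *
f=grab('side','side5');P=pts(f)
cv2.imwrite('pics/c5.png',cv2.resize(f['color'][115:190,240:360,::-1],None,fx=6,fy=6,interpolation=cv2.INTER_CUBIC))
print(level(f,P,(240,115,320,190),.108,.128))
"; python3 plan.py '[[0.507,-0.2165,0.18,0.642]]' 30 0.7
```

```text
(np.int64(317), array([596.9, -36.6]), array([280.6, 207.4]), 31.2, np.float64(0.1157), np.float64(0.004))
-> [0.507, -0.2165, 0.18, 0.642] 13
[[-12,0,3,0.0,-0.0,0.68],[-12,1,3,0.0,-0.0,0.68],[-11,2,3,0.0,-0.0,0.68],[-11,2,3,0.01,-0.0,0.68],[-11,3,3,0.0,-0.0,0.68]]
[[-11,4,2,0.01,-0.0,0.68],[-11,5,2,0.0,-0.0,0.68],[-10,5,3,0.01,-0.0,0.68],[-10,6,2,0.0,-0.0,0.69],[-9,7,3,0.0,-0.0,0.68]]
[[-9,8,2,0.01,-0.0,0.69],[-8,8,3,0.0,-0.01,0.68],[-8,9,2,0.01,-0.0,0.69]]
```

View pics/c5.png

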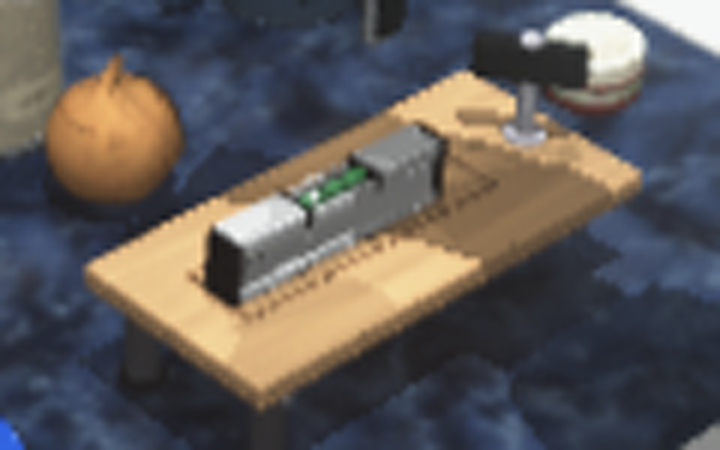

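The level lies inside the outline with its bubble at the high +y end (crop about 312,200). I'll go to the knob now.

Request:
carry_out(targets=[[-12,0,3,0,0,0.68,120],[-12,1,3,0,0,0.68,120],[-11,2,3,0,0,0.68,120],[-11,2,3,0,0,0.68,120],[-11,3,3,0,0,0.68,120]])

```text
clock: 10.42
position: [0.5057, -0.1239, 0.1953]
tool_rot: [-3.14, 0.0, 1.21]
force: [0.2, -0.4, -0.3]
grip_width: 0.0449
```

Request:
carry_out(targets=[[-11,4,2,0,0,0.68,120],[-11,5,2,0,0,0.68,120],[-10,5,3,0,0,0.68,120],[-10,6,2,0,0,0.68,120],[-9,7,3,0,0,0.68,120]])

```text
clock: 10.83
position: [0.505, -0.1819, 0.1834]
tool_rot: [-3.141, 0.0, 0.854]
force: [-0.7, 0.3, -0.2]
grip_width: 0.0453
```

Request:
carry_out(targets=[[-9,8,2,0,0,0.68,120],[-8,8,3,0,0,0.68,120],[-8,9,2,0,0,0.68,120],[0,0,0,0,0,0,120],[0,0,0,0,0,0,120]])

```text
clock: 11.25
position: [0.5051, -0.2167, 0.1765]
tool_rot: [-3.141, 0.001, 0.645]
force: [-0.1, 0.6, 0.1]
grip_width: 0.0452
```

```bash
python3 plan.py '[[0.507,-0.2165,0.103,0.642]]' 26 0.7; python3 -c "
from m import *
g=grab('side');print(bot.observe()['qpos']);Q=pts(g)
print('knob side',level(g,Q,(305,105,350,145),.125,.14))"
```

```text
-> [0.507, -0.2165, 0.103, 0.642] 3
[[1,0,25,-0.0,0.0,0.01],[0,1,24,-0.01,0.0,0.01],[1,0,25,-0.0,0.01,0.01]]
[ 0.52996674  0.48436711 -0.31660747  1.84179028  0.19423979  0.84649452
 -0.80618929]
knob side (np.int64(89), array([ 506.7, -213.7]), array([64.3, 22. ]), 34.5, np.float64(0.1328), np.float64(0.0039))
```

Request:
carry_out(targets=[[1,1,25,0,0,0,120],[0,0,25,0,0,0,120],[0,0,24,0,0,0,120],[0,0,0,0,0,0,120],[0,0,0,0,0,0,120]])

```text
clock: 11.72
position: [0.5066, -0.216, 0.1029]
tool_rot: [-3.14, 0.001, 0.646]
force: [0.3, 0.0, 1.0]
grip_width: 0.0448
```

Request:
carry_out(targets=[[0,0,0,0,0,0,255],[0,0,0,0,0,0,255],[0,0,0,0,0,0,255],[0,0,0,0,0,0,255],[0,0,0,0,0,0,255]], force=50)

```text
clock: 12.13
position: [0.5075, -0.2167, 0.1048]
tool_rot: [3.14, -0.001, 0.644]
force: [-3.4, 3.9, 10.6]
grip_width: 0.0135
```

Request:
carry_out(targets=[[0,0,0,0,0,0,255],[0,0,0,0,0,0,255]])

```text
clock: 12.3
position: [0.5074, -0.2167, 0.1048]
tool_rot: [3.14, -0.001, 0.644]
force: [-3.7, 3.6, 11.4]
grip_width: 0.0135
```

Request:
carry_out(targets=[[0,0,0,0,0,0.6,255],[0,0,0,0,0,0.6,255],[0,0,0,0,0,0.6,255],[0,0,0,0,0,0.6,255],[0,0,0,0,0,0.6,255]])

```text
clock: 12.72
position: [0.5073, -0.2165, 0.1047]
tool_rot: [3.141, -0.001, 0.328]
force: [-4.7, 5.1, 11.6]
grip_width: 0.0135
```

Request:
carry_out(targets=[[0,0,0,0,0,0.6,255],[0,0,0,0,0,0.6,255],[0,0,0,0,0,0.6,255],[0,0,0,0,0,0.6,255],[0,0,0,0,0,0.6,255]])

```text
clock: 13.13
position: [0.5073, -0.2163, 0.1047]
tool_rot: [-3.141, -0.001, 0.014]
force: [-5.3, 8.8, 13.3]
grip_width: 0.0135
```

Request:
carry_out(targets=[[0,0,0,0,0,0.6,255],[0,0,0,0,0,0.6,255],[0,0,0,0,0,0.6,255],[0,0,0,0,0,0.6,255],[0,0,0,0,0,0,255]])

```text
clock: 13.55
position: [0.5073, -0.2161, 0.1047]
tool_rot: [-3.141, -0.001, -0.239]
force: [-5.2, 7.7, 13.6]
grip_width: 0.0131
```

Request:
carry_out(targets=[[0,0,0,0,0,0,255],[0,0,0,0,0,0,255],[0,0,0,0,0,0,255],[0,0,0,0,0,0,255],[0,0,0,0,0,0,255]])

```text
clock: 13.97
position: [0.5073, -0.2161, 0.1047]
tool_rot: [-3.141, -0.001, -0.235]
force: [-5.4, 7.4, 14.1]
grip_width: 0.0138
```

```bash
cat > slope.py <<'E'
from m import *
def fit(n,bx):
    F=grab(n);R=pts(F)
    C=cv2.cvtColor(F['color'],cv2.COLOR_RGB2HSV)
    m=np.zeros((384,512),bool);a,b,c,d=bx;m[b:d,a:c]=1;m&=(R[...,2]>.055)&(R[...,2]<.1)&(C[...,0]>8)&(C[...,0]<25)&(C[...,1]>60)&(abs(R[...,0]-.505)<.066)&(abs(R[...,1]+.08)<.14)
    q=R[m]
    for i in range(3):
        A=np.c_[q[:,:2]-[.505,-.09],np.ones(len(q))];c,*_=np.linalg.lstsq(A,q[:,2],rcond=None);e=q[:,2]-A@c;q=q[abs(e)<max(.002,2*e.std())]
    print(n,'slope',c.round(4),len(q));return F
f=fit('side',(230,110,365,195));fit('top',(250,165,365,225))
import sys
if len(sys.argv)>1: cv2.imwrite('pics/'+sys.argv[1],cv2.resize(f['color'][110:190,235:355,::-1],None,fx=6.5,fy=6.5,interpolation=cv2.INTER_CUBIC))
E
python3 slope.py c6.png
```

```text
side slope [0.0057 0.0092 0.0807] 1442
top slope [0.0003 0.0094 0.0816] 2866
```

View pics/c6.png

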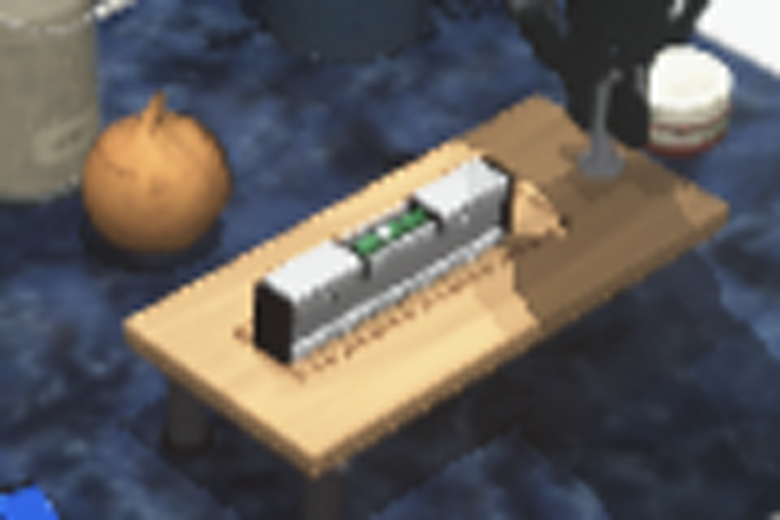

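The bubble (crop about 385,230) is slightly towards the +y end of the vial's centre (about 390). That agrees with the measured remaining slope of about 0.0093, so I'll turn another 0.23 rad.

Request:
carry_out(targets=[[0,0,0,0,0,0.55,255],[0,0,0,0,0,0.55,255],[0,0,0,0,0,0.55,255],[0,0,0,0,0,0.55,255],[0,0,0,0,0,0,255]])

```text
clock: 14.48
position: [0.5074, -0.2159, 0.1047]
tool_rot: [-3.14, -0.001, -0.469]
force: [-5.5, 8.3, 14.9]
grip_width: 0.0136
```

Request:
carry_out(targets=[[0,0,0,0,0,0,255],[0,0,0,0,0,0,255],[0,0,0,0,0,0,255],[0,0,0,0,0,0,255],[0,0,0,0,0,0,255]])

```text
clock: 14.9
position: [0.5074, -0.2159, 0.1047]
tool_rot: [-3.14, -0.0, -0.465]
force: [-3.9, 7.8, 14.5]
grip_width: 0.0131
```

```bash
python3 slope.py; python3 -c "
from h import *
f=grab('side');g=f['color'][140:160,285:305].astype(int)
cv2.imwrite('pics/c7.png',cv2.resize(f['color'][128:164,270:318,::-1],None,fx=16,fy=16,interpolation=cv2.INTER_NEAREST))"
```

```text
side slope [0.0039 0.0003 0.0819] 1435
top slope [0.0019 0.0002 0.0828] 2868
```

View pics/c7.png

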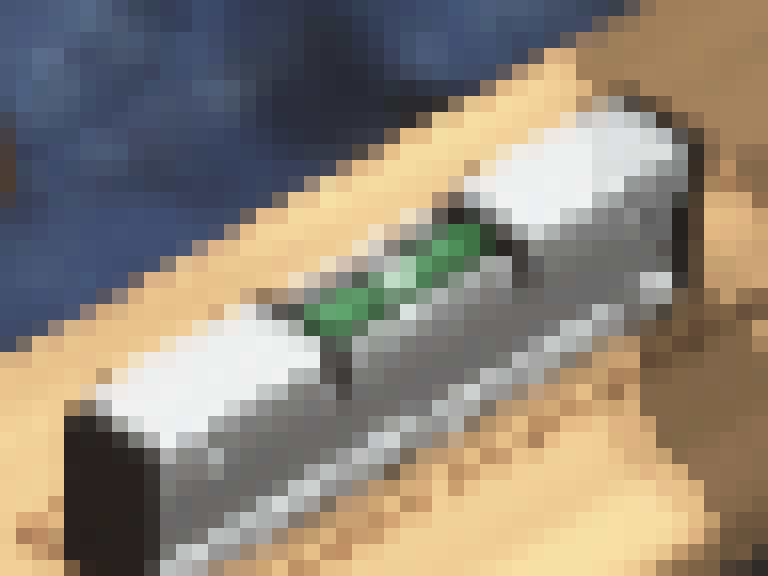

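The board's slope reads 0.0003 and 0.0002 from the two cameras. The bubble (400,270) is at the vial's centre (402,278) to within half a camera pixel. I'll release the knob and lift off.

Request:
carry_out(targets=[[0,0,0,0,0,0,150],[0,0,0,0,0,0,150],[0,0,0,0,0,0,150],[0,0,0,0,0,0,150]])

```text
clock: 15.38
position: [0.5071, -0.2171, 0.1036]
tool_rot: [-3.141, -0.001, -0.466]
force: [-0.4, 0.8, -0.2]
grip_width: 0.0353
```

Request:
carry_out(targets=[[0,0,-20,0,0,0,150],[0,0,-30,0,0,0,150],[0,0,-30,0,0,0,150],[0,0,0,0,0,0,150],[0,0,0,0,0,0,150]])

```text
clock: 15.8
position: [0.5077, -0.2173, 0.1848]
tool_rot: [-3.141, -0.003, -0.466]
force: [-0.7, 0.1, -1.0]
grip_width: 0.0354
```

```bash
python3 slope.py; python3 plan.py '[[0.506,-0.010,0.18,0]]' 26 0.7; python3 - <<'E'
from m import *
g=grab('side');Q=pts(g)
C=cv2.cvtColor(g['color'],cv2.COLOR_RGB2HSV)
m=np.zeros((384,512),bool);m[115:175,260:320]=1
m&=(Q[...,2]>.114)&(Q[...,2]<.128)&(C[...,1]<40)&(C[...,2]>140)&(abs(Q[...,0]-.505)<.05)
q=Q[m];print(len(q),cv2.minAreaRect((q[:,:2]*1000).astype(np.float32)),q[:,2].mean())
E
```

```text
side slope [0.0039 0.0003 0.0819] 1409
top slope [0.0009 0.     0.0827] 2942
-> [0.506, -0.01, 0.18, 0] 8
[[-12,-23,0,-0.0,0.0,-0.56],[-10,-24,0,-0.0,0.0,-0.56],[-9,-24,0,-0.0,0.0,-0.55],[-7,-25,1,-0.0,0.0,-0.56],[-6,-25,0,-0.0,0.0,-0.55]]
[[-5,-25,1,-0.0,0.0,-0.56],[-3,-26,0,-0.0,0.0,-0.55],[-2,-26,1,-0.0,0.01,-0.56]]
169 ((506.1804504394531, -55.11182403564453), (26.747577667236328, 151.12013244628906), 0.10588482767343521) 0.12091087500911693
```

Request:
carry_out(targets=[[-12,-23,0,0,0,-0.56,255],[-10,-24,0,0,0,-0.56,255],[-9,-24,0,0,0,-0.55,255],[-7,-25,0,0,0,-0.56,255],[-6,-25,0,0,0,-0.55,255]])

```text
clock: 16.37
position: [0.5064, -0.0865, 0.1823]
tool_rot: [3.142, 0.002, -0.172]
force: [-0.1, -0.2, 0.5]
grip_width: -0.0003
```

Request:
carry_out(targets=[[-5,-25,0,0,0,-0.56,255],[-3,-26,0,0,0,-0.55,255],[-2,-26,0,0,0,-0.56,255],[0,0,0,0,0,0,255],[0,0,0,0,0,0,255]])

```text
clock: 16.78
position: [0.5056, -0.0088, 0.1824]
tool_rot: [-3.141, 0.002, 0.002]
force: [0.1, -1.0, 0.2]
grip_width: -0.0001
```

Request:
carry_out(targets=[[0,0,25,0,0,0,255],[0,0,20,0,0,0,255],[0,0,5,0,0,0,255],[0,0,0,0,0,0,255],[0,0,0,0,0,0,255]])

```text
clock: 17.2
position: [0.506, -0.0105, 0.1334]
tool_rot: [3.141, 0.001, -0.001]
force: [-0.2, 0.5, 0.7]
grip_width: -0.0001
```

Request:
carry_out(targets=[[0,0,4,0,0,0,255],[0,0,4,0,0,0,255],[0,0,0,0,0,0,255],[0,0,0,0,0,0,255]])

```text
clock: 17.53
position: [0.506, -0.01, 0.1254]
tool_rot: [-3.142, -0.0, 0.0]
force: [-0.7, -0.3, 0.1]
grip_width: -0.0003
```

Request:
carry_out(targets=[[0,0,1,0,0,0,255],[0,0,1,0,0,0,255],[0,0,0,0,0,0,255],[0,0,0,0,0,0,255]])

```text
clock: 17.87
position: [0.506, -0.01, 0.1232]
tool_rot: [-3.142, 0.0, 0.0]
force: [-0.2, 0.8, -0.4]
grip_width: 0.0003
```

Request:
carry_out(targets=[[0,0,1,0,0,0,255],[0,0,0,0,0,0,255],[0,0,0,0,0,0,255],[0,0,0,0,0,0,255]])

```text
clock: 18.2
position: [0.506, -0.01, 0.1223]
tool_rot: [-3.142, 0.0, 0.0]
force: [-0.1, -0.4, -0.5]
grip_width: 0.0001
```

Request:
carry_out(targets=[[0,0,0.5,0,0,0,255],[0,0,0,0,0,0,255],[0,0,0,0,0,0,255],[0,0,0,0,0,0,255]])

```text
clock: 18.53
position: [0.5061, -0.01, 0.122]
tool_rot: [3.142, -0.0, 0.0]
force: [-1.0, -0.6, 7.1]
grip_width: -0.0
```

Request:
carry_out(targets=[[0,0,0.2,0,0,0,255],[0,0,0,0,0,0,255],[0,0,0,0,0,0,255],[0,0,0,0,0,0,255],[0,0,0,0,0,0,255]])

```text
clock: 18.95
position: [0.5061, -0.01, 0.122]
tool_rot: [3.142, -0.0, -0.0]
force: [-2.4, 1.0, 11.2]
grip_width: -0.0001
```

Request:
carry_out(targets=[[0,0,0,0,0,0,255],[0,0,0,0,0,0,255],[0,0,0,0,0,0,255],[0,0,0,0,0,0,255],[0,0,0,0,0,0,255]])

```text
clock: 19.37
position: [0.5061, -0.01, 0.122]
tool_rot: [3.142, -0.0, -0.0]
force: [-2.9, 0.0, 10.9]
grip_width: 0.0
```

```bash
python3 slope.py c8.png; python3 -c "
from h import *
for i in range(4): grab('top');s=bot.observe();print(s['clock'],s['force'],s['position'][2])"
```

```text
side slope [ 0.0042 -0.0001  0.082 ] 1382
top slope [-0.0018 -0.0006  0.0827] 610
19.5167 [-2.99981241 -0.58974413 11.75300071] 0.12199863258104487
19.5667 [-2.77150072  0.44214099 10.34741829] 0.12200780069616712
19.6167 [-2.86999802  0.48625712 11.48410544] 0.12200015936397313
19.6667 [-2.69641149 -0.44670321 11.06570519] 0.12200537811110747
```

View pics/c8.png

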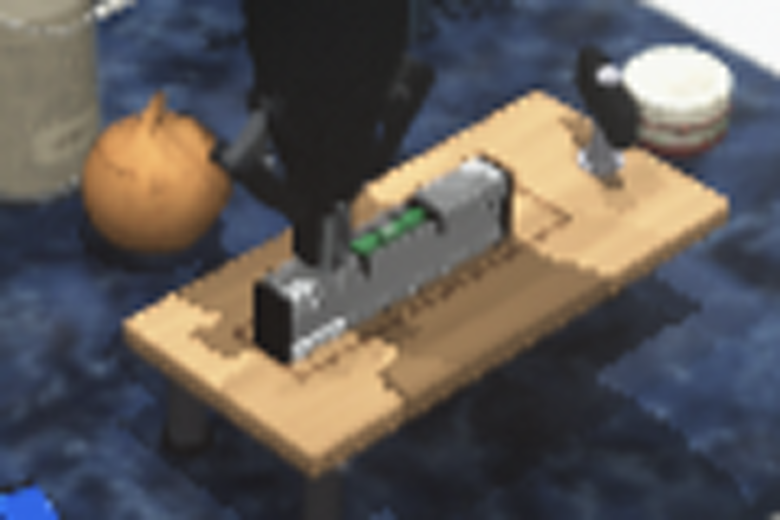

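The fingers press on the +y metal end of the level (crop about 320,260). The bubble is at mid-vial (about 390,230), the knob is free, and the push is steady at about 11 N, so I'm handing in.

```bash
python3 -c "
from workcell import bot
print(bot.job_done())"
```

```text
the job is handed in; nothing more can be done
None
```

The job is handed in at about 19.7 s, with the level pressed flat on the shelf and the bubble centred. The hand-in reports no verdict.

- **Placing:** I laid the aluminium level inside the outline, about 10 mm off its centre towards +y, and let go of it.
- **Levelling:** I turned the wing knob about 1.11 rad clockwise in two turns, checking the slope and the bubble after each one. Then I let go of the knob.
- **Pressing:** The closed fingers push down on the level's +y metal end with a steady 10–12 N. There is also a small sideways force of about 3 N.

**Last checks:**
- **Slope:** It measured −0.0001 rad from the side camera and −0.0006 rad from the top camera, whose view was partly hidden by the arm.
- **Bubble:** It looks to be at mid-vial. One image pixel is about 4 mrad there, so I can't place it more finely than that.
- **Knob and level:** The knob was untouched, and the level was still in the outline.
- **Other things on the worktop:** I saw none disturbed in the views I took. I did not measure their positions again at the end.

One figure disagreed. The side camera's depth gave about 0.004 rad of tilt across the board, while the top camera gave about 0.002 rad at most. I put this down to calibration and did not act on it.

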